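# Set the surgical drill unit to its third power click

## Task

The drill unit will only arm from zero: with a fingertip push its orange power lever back to the off stop at the red dot, then push it the other way, counting clicks, and leave it sitting in the third click from off without running on into the fourth. Push gently, no pinching or forcing of the lever, and leave everything else on the bench where it is.

Things in the scene. Friction and masses are not known exactly. Their poses are not given: they have to be found in the camera images.
- drill_unit: white desk-top control unit, fixed, 220 mm deep (x) x 280 wide (y); origin at the centre of its underside; x away from the user, y to the user's left, z up. Its front 150 mm is a panel sloped 12 degrees, rising in +x from 50 to 82 mm high, bare but for the lever; behind it a level ledge 70 mm deep, 82 mm high, with things up to 42 mm tall on it, 70 mm or more from the slot
- power_lever (a joint): travel of the orange lever along its slot, m, growing along the unit's -y: 0 off, then a click each 0.016; third = 0.048, fifth = 0.080. Sprung: about 4 N starts it out of a click, falling to nothing half way (8 mm); then it snaps ahead into the next; let go earlier, it springs back. Soft buffers (2 N/mm) 1 mm past off and fifth. Starts in the first or second click
- lever_cap (a point): centre of the top face of the orange lever's cap, moves with the lever; 95 mm above the bench, 6 mm nearer the panel's front edge than the slot. The cap is 12 mm along the slot, 26 mm across it, and reaches from 12 to 30 mm above the panel, square to it, on a 5 mm thick blade
- off_mark (a point): point of the slot's centre line on the panel's surface, under the lever when it stands in the off click, beside the red dot (user's left end, +y). The slot runs level along the unit's y, at x = -35 mm, where the panel is 66 mm above the bench
- third_mark (a point): the same for the third click, 48 mm from off_mark along the unit's -y; six black ticks in front of the slot mark off and the five clicks, and a green wedge behind it widens towards the fifth
- contra_angle: loose steel contra-angle handpiece head, 100 mm long, lying in a grey silicone rest on the flat ledge behind the panel; bystander; origin at the centre of its underside
- bur_stand: loose white bur block 46 x 78 x 22 mm with short burs standing in it (up to 42 mm in all), on the ledge behind the panel; bystander; origin at the centre of its underside
- jaw_model: loose training jaw, 66 mm wide, 37 mm high, pink gums and teeth, on the bench between the robot and the unit; bystander; origin at the centre of its underside
- implant_driver: loose blue-handled hex driver, 72 mm long, 16 mm thick, lying on the bench between the robot and the unit; bystander; origin at the centre of its underside
- instrument_tray: loose blue tray 190 x 260 x 22 mm with instruments, at the robot's left; bystander; origin at the centre of its underside
- saline_bottle: loose bottle, 72 mm in diameter, 170 mm high, far right; bystander; origin at the centre of its underside
- glove_carton: loose pale blue carton 120 x 230 x 75 mm, right; bystander; origin at the centre of its underside
- swab_cup: loose steel cup, 68 mm in diameter, 75 mm high, right; bystander; origin at the centre of its underside

How it is judged:
By the outcome, as a careful person would: the job done as asked, in the order asked, and still so for the second after the job is handed in, with the robot touching nothing.
It also fails if it takes over 51 s, if anything falls off the work surface, if the arm or the gripper's body presses on something with over 40 N, if the wrist force passes 120 N, or if a joint passes its speed limit or range.

## Robot

A 7-joint arm with a two-finger parallel gripper is mounted at the origin on the work surface. World frame = base frame: x ahead of the robot, y to its left, z up, the work surface at z = 0. Lengths are in m, angles in rad, forces in N, time in s.
With the tool pointing down it reaches from about 0.425 to 0.875 m from the base axis. Payload 4.7 kg.
Tool frame: the origin (TCP) lies between the finger pads; the fingertips stand 22 mm ahead of it and the grasp point (between the pads) lies 3 mm ahead of it; z points along the fingers, y is the direction in which the jaws open and shut (so a half turn about z gives the same grasp; the last joint's range is limited). The gripper opens to 87 mm and grips with 3 to 60 N. Pads are 19 mm wide; open, the fingers measure 117 mm over their backs; the gripper's body (75 mm by 190 mm) begins 51 mm behind the grasp point.
Start: joints at [-1.309, 0.321, -0.07, 1.45, 0.023, 1.371, -0.057], TCP at [0.159, 0.63, 0.245] pointing down, gripper open.
Joint ranges: [-2.86, 2.86], [-0.3, 2.09], [-1.38, 1.24], [0.06, 2.45], [-1.56, 4.7], [0.09, 2.05], [-2.69, 2.69]. Speed limits (rad/s): [2.57, 2.57, 3.14, 3.14, 3.14, 3.14, 3.14].

## Interface

Orientations are given as [roll, pitch, yaw] about the fixed x, y, z axes, in that order (R = Rz(yaw) Ry(pitch) Rx(roll)).
In Python, from rig import env, read_camera, camera_params gives the robot as it stands.
- The arm moves only by the tool play_rows, never from a script. Its argument "motion" is a list of rows, each an object of numbers: "dx", "dy", "dz": the shift along the world's x, y, z in m; "spin": the turn about the world's z in rad; "hand": the closure, from -1 (fully open) to 1 (shut). A call has 1 to 10 rows; each row is the pose to reach, as a shift and turn from the pose measured when the call began; what a row does not reach only later rows make up. A row lasts 1/8 s, in which the tool goes at most 62.5 mm and 10.7 degrees, less where a joint would pass 70% of its speed; a pose out of reach is approached as far as the arm can. A call with a gripper value outside its range is refused whole. The fingers move at their own pace and stop on an object; "grip_force" is the grip in N (left out, the last holds). Time passes only in rows, so rows that repeat a pose let the fingers close. It gives the time, the measured TCP pose, the force and the opening at its end, in the units of the state.
- env.get_state(): the state, without advancing time (a new reading comes with each control period).
- read_camera(name): name is "scene" or "top" or "wrist"; returns the picture (400x640x3 uint8, red, green, blue); there is no depth.
- camera_params(name): a dict with "fx", "fy", "cx", "cy" (pixels), "position" and "rotation" of the camera in the world. Camera axes: x right, y up, looking along -z (the intrinsics and any distortion apply to the point x, -y, -z); pixel columns grow to the right and rows downward; lengths in m; the calibration is good to about 2 mm. A picture is of the moment at which its call begins: read the wrist's pose just before it. camera_params takes no time and is no camera call; for the wrist camera it gives the pose at the moment of the call.
- env.job_done(): hands the job in, once; it reports no verdict.
The state is a dict: "clock": time; "q": joint angles; "qvel": joint speeds; "tau": joint torques, N m; "tool_pos": TCP position; "eef_rot": TCP orientation; "contact_force": force on the tool from outside, world axes, zero at the start; "torque": the same for the moment, N m; "gripper_width": opening from 0.0 (shut) to 1.0 (fully open).
Only numpy, scipy, OpenCV 4.12 (cv2) and the standard library are available. Lean on these libraries where they do the work, as an engineer would, in place of code of your own. Each camera call takes 0.05 s, during which the arm holds its last target.

## Working session

There is one attempt and no reset: what is moved stays moved. The work goes in short steps, Python scripts to look and compute and a tool call to move; the robot and the scene stay as the last step left them, time stands still between calls to the robot, and variables do not carry over. Pictures are saved under pics/ and viewed, and the job is handed in when it is done.

Besides the shell and the picture viewer there is one more tool, called after ">>>" by a JSON object that holds its "op" and its "data". play_rows: Moves the arm, as the interface text tells. Its arguments: {"type":"object","properties":{"motion":{"type":"array","items":{"type":"object","properties":{"dx":{"type":"number"},"dy":{"type":"number"},"dz":{"type":"number"},"spin":{"type":"number"},"hand":{"type":"number"}}}},"grip_force":{"type":"number"}},"required":["motion"]}

```bash
mkdir -p pics; ls
cat > h.py <<'E'
import numpy as np, cv2
from rig import env, read_camera, camera_params
def save(name,fn,crop=None,scale=1):
    im=read_camera(name)
    cv2.imwrite('pics/raw_'+fn+'.png',im[:,:,::-1])
    if crop: 
        x0,y0,x1,y1=crop; im=im[y0:y1,x0:x1]
    im=cv2.resize(im,None,fx=scale,fy=scale,interpolation=cv2.INTER_CUBIC)
    cv2.imwrite('pics/'+fn+'.png',im[:,:,::-1]); return im
def ray(p,u,v):
    k=p.get('distortion',p.get('dist'))
    x,y=(u-p['cx'])/p['fx'],(v-p['cy'])/p['fy']
    d=np.array(p['rotation'])@np.array([x,-y,-1.]); return np.array(p['position']),d
def atz(p,u,v,z):
    o,d=ray(p,u,v); return o+d*(z-o[2])/d[2]
def proj(p,X):
    c=np.array(p['rotation']).T@(np.array(X)-np.array(p['position']))
    return p['cx']+p['fx']*c[0]/-c[2], p['cy']-p['fy']*c[1]/-c[2]
E
python3 - <<'E'
from h import *
save('scene','s0'); save('top','t0'); 
for n in('scene','top','wrist'): print(n,camera_params(n))
print(env.get_state())
E
```

```text
pics
scene {'fx': 414.81831436862666, 'fy': 414.81831436862666, 'cx': 316.1324556563221, 'cy': 200.96576153380408, 'position': array([1.23036733, 0.4588338 , 1.12082147]), 'rotation': array([6.89719617e-01, 1.70055707e-03, 2.14194906e+00])}
top {'fx': 503.6758479090656, 'fy': 503.6758479090656, 'cx': 326.2872332867181, 'cy': 203.6782063422287, 'position': array([0.31365207, 0.0130379 , 1.64504075]), 'rotation': array([ 0.14579801, -0.01827268, -1.59124805])}
wrist {'fx': 307.2027098359497, 'fy': 307.2027098359497, 'cx': 323.7035450876884, 'cy': 197.3868327974528, 'position': array([0.08059736, 0.64998103, 0.38358301]), 'rotation': array([-0.29757691,  0.00247096,  1.32278467])}
{'clock': 0.1, 'q': array([-1.30887804,  0.32177869, -0.07011262,  1.45155609,  0.02262294,
        1.37079775, -0.0568791 ]), 'qvel': array([-0.00019743, -0.00086106,  0.00132404, -0.0014942 ,  0.00114473,
        0.00162389, -0.00013971]), 'tau': array([ 2.21513660e-04, -4.92570448e+01, -4.05428158e-01, -3.13399673e+01,
       -6.41343347e-02,  3.94799060e-02,  7.57484622e-05]), 'tool_pos': array([0.15936144, 0.62968807, 0.24355016]), 'eef_rot': array([-3.13984353e+00,  1.06538783e-04,  2.89385433e+00]), 'contact_force': array([-0.09025652,  0.32226308, -0.6075382 ]), 'torque': array([-0.02873028, -0.01145835,  0.0265938 ]), 'gripper_width': 0.9972871030883719}
```

Add to h.py:
```python
from scipy.spatial.transform import Rotation as Ro
_cp=camera_params
def camera_params(n):
    p=dict(_cp(n)); r=np.array(p['rotation'])
    if r.shape==(3,): p['rotation']=Ro.from_euler('xyz',r).as_matrix()
    return p
```

```text
(no output)
```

View pics/s0.png

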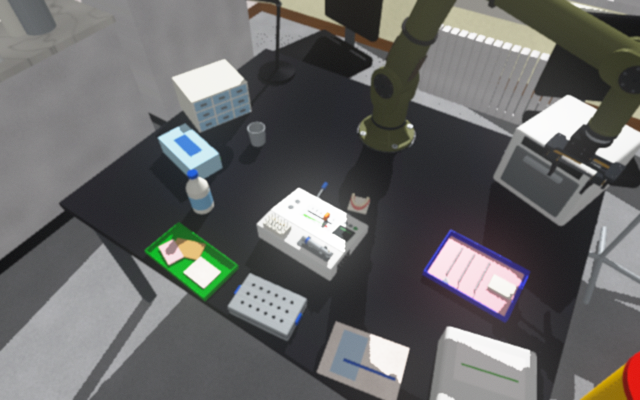

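View pics/t0.png

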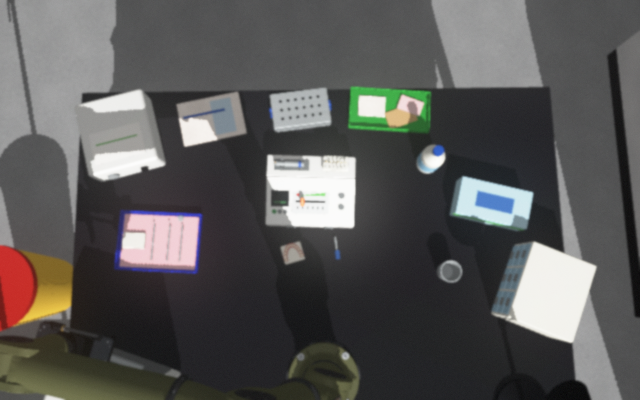

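Run:
```python
from h import *
for n,f,c in(('top','t0',(255,145,365,270)),('scene','s0',(250,175,385,285))):
    im=cv2.imread(f'pics/raw_{f}.png'); x0,y0,x1,y1=c
    cv2.imwrite(f'pics/{f}z.png',cv2.resize(im[y0:y1,x0:x1],None,fx=5.9 if 0 else 4.5 if n=='top' else 5,fy=4.5 if n=='top' else 5,interpolation=cv2.INTER_CUBIC))
p=camera_params('top'); print(atz(p,300,200,.09),atz(p,310,192,.08),proj(p,[0,0,0]))
s=camera_params('scene'); print(proj(s,[0,0,0]))
```

```text
[0.55446318 0.06177088 0.09      ] [0.58095187 0.03028661 0.08      ] (np.float64(322.909088950129), np.float64(378.45277582886683))
(np.float64(385.49445134474047), np.float64(132.61584260891388))
```

View pics/t0z.png

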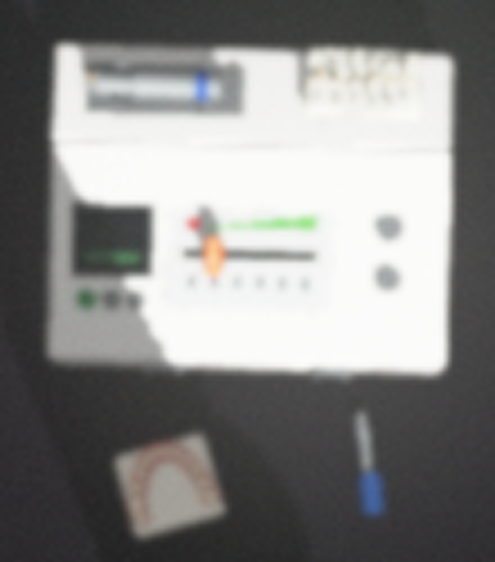

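View pics/s0z.png

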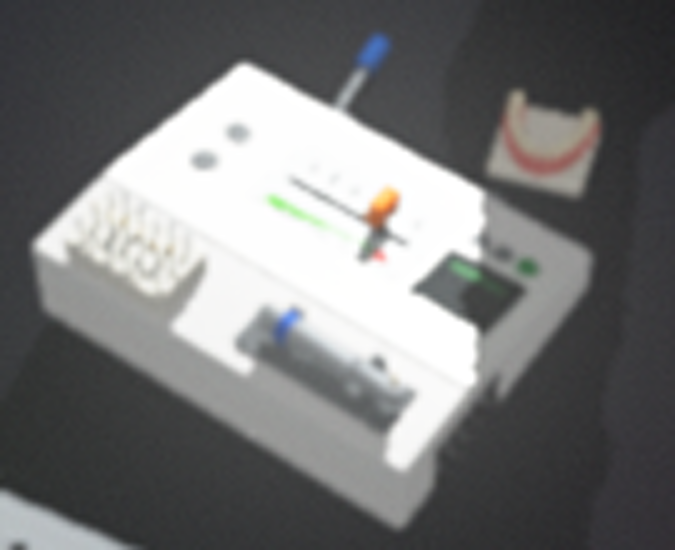

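Run:
```python
from h import *
p=camera_params('top'); s=camera_params('scene')
f=lambda a,b:(255+a/4.5,145+b/4.5)
for n,a,b,z in(('FL',48,362,.05),('FR',447,374,.05),('BL',55,44,.082),('BR',454,54,.082),('ridgeL',52,142,.082),('ridgeR',454,151,.082),('tick0',191,281,.063),('tick5',305,284,.063),('slotL',182,253,.066),('slotR',316,257,.066),('cap',213,257,.095)):
    print(n,atz(p,*f(a,b),z).round(4))
print('scene cap',atz(s,250+384/5,175+200/5,.095).round(4),'dot',atz(s,250+379/5,175+255/5,.068).round(4), 'slot ends',atz(s,250+291/5,175+180/5,.066).round(4),atz(s,250+408/5,175+243/5,.066).round(4))
print('dot top',atz(p,*f(193,224),.068))
```

```text
FL [0.4809 0.173  0.05  ]
FR [ 0.4671 -0.1085  0.05  ]
BL [0.7028 0.1641 0.082 ]
BR [ 0.6911 -0.1175  0.082 ]
ridgeL [0.6324 0.1665 0.082 ]
ridgeR [ 0.6212 -0.1155  0.082 ]
tick0 [0.5349 0.071  0.063 ]
tick5 [ 0.5314 -0.0092  0.063 ]
slotL [0.5545 0.077  0.066 ]
slotR [ 0.55   -0.0173  0.066 ]
cap [0.5469 0.0545 0.095 ]
scene cap [0.5492 0.0586 0.095 ] dot [0.57   0.0683 0.068 ] slot ends [ 0.5485 -0.0119  0.066 ] [0.5509 0.0781 0.066 ]
dot top [0.57473711 0.06893073 0.068     ]
```

>>> {"op": "play_rows", "data": {"motion": [{"dx": 0.04, "dy": -0.04, "dz": 0.0, "spin": 0.02, "hand": 1}, {"dx": 0.08, "dy": -0.085, "dz": 0.0, "spin": 0.06, "hand": 1}, {"dx": 0.12, "dy": -0.13, "dz": 0.0, "spin": 0.1, "hand": 1}, {"dx": 0.16, "dy": -0.175, "dz": 0.0, "spin": 0.15, "hand": 1}, {"dx": 0.2, "dy": -0.22, "dz": 0.0, "spin": 0.2, "hand": 1}, {"dx": 0.24, "dy": -0.265, "dz": 0.0, "spin": 0.2, "hand": 1}, {"dx": 0.27, "dy": -0.315, "dz": 0.0, "spin": 0.2, "hand": 1}, {"dx": 0.3, "dy": -0.365, "dz": 0.0, "spin": 0.2, "hand": 1}, {"dx": 0.32, "dy": -0.415, "dz": 0.0, "spin": 0.2, "hand": 1}, {"dx": 0.34, "dy": -0.465, "dz": 0.0, "spin": 0.2, "hand": 1}], "grip_force": 10}}

```text
clock: 1.35
tool_pos: [0.4997, 0.1629, 0.2432]
eef_rot: [-3.14, -0.0, 3.094]
contact_force: [1.2, 0.3, 0.7]
gripper_width: 0.017
```

>>> {"op": "play_rows", "data": {"motion": [{"dx": 0.012, "dy": -0.04, "dz": -0.01, "hand": 1}, {"dx": 0.025, "dy": -0.08, "dz": -0.02, "hand": 1}, {"dx": 0.037, "dy": -0.12, "dz": -0.03, "hand": 1}, {"dx": 0.049, "dy": -0.158, "dz": -0.04, "hand": 1}, {"dx": 0.049, "dy": -0.158, "dz": -0.04, "hand": 1}, {"dx": 0.049, "dy": -0.158, "dz": -0.04, "hand": 1}]}}

```text
validation failed for argument at $.mo...
```

Run:
```python
from h import *
p=camera_params('wrist'); save('wrist','w1'); np.savez('pics/w1',**p); print(p)
s=env.get_state(); print(s['tool_pos'],s['contact_force'],s['eef_rot'])
```

```text
{'fx': 307.2027098359497, 'fy': 307.2027098359497, 'cx': 323.7035450876884, 'cy': 197.3868327974528, 'position': array([0.41852375, 0.16716892, 0.38328516]), 'rotation': array([[ 0.04814234, -0.9551276 , -0.29225604],
       [ 0.99883752,  0.04532248,  0.01641583],
       [-0.00243344, -0.29270659,  0.95619921]])}
[0.50265461 0.15364113 0.24355214] [ 2.3856717  -6.76076839  0.77765876] [-3.13492052e+00  2.13461443e-03  3.08325659e+00]
```

View pics/w1.png

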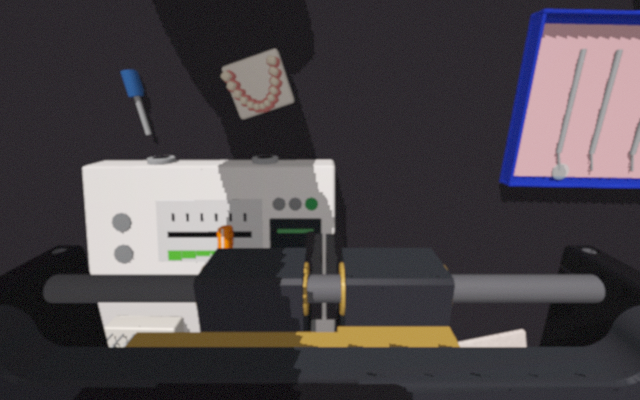

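>>> {"op": "play_rows", "data": {"motion": [{"dx": 0.012, "dy": -0.04, "dz": -0.01, "spin": 0.01, "hand": 1}, {"dx": 0.024, "dy": -0.08, "dz": -0.02, "spin": 0.01, "hand": 1}, {"dx": 0.036, "dy": -0.12, "dz": -0.03, "spin": 0.01, "hand": 1}, {"dx": 0.046, "dy": -0.155, "dz": -0.04, "spin": 0.01, "hand": 1}, {"dx": 0.046, "dy": -0.155, "dz": -0.04, "spin": 0.01, "hand": 1}, {"dx": 0.046, "dy": -0.155, "dz": -0.04, "spin": 0.01, "hand": 1}]}}

```text
clock: 2.15
tool_pos: [0.5484, -0.0003, 0.2033]
eef_rot: [-3.136, 0.001, 3.094]
contact_force: [-0.1, -0.1, -1.1]
gripper_width: 0.004
```

Run:
```python
from h import *
p=camera_params('wrist'); im=save('wrist','w1b'); np.savez('pics/w1b',**p)
im=im[150:320,270:590]; cv2.imwrite('pics/w1bz.png',cv2.resize(im,None,fx=2.5,fy=2.5,interpolation=cv2.INTER_CUBIC)[:,:,::-1])
s=env.get_state(); print(s['tool_pos'],s['contact_force'],s['eef_rot'],s['gripper_width'])
```

```text
[5.48513490e-01 2.47174238e-04 2.03498765e-01] [ 0.04487463 -0.08107862  0.33680252] [-3.13556601e+00  1.79677190e-03  3.09517357e+00] 0.007219065903955623
```

View pics/w1b.png

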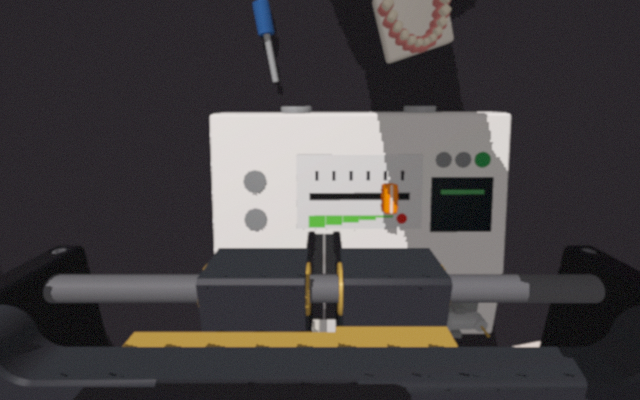

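View pics/w1bz.png

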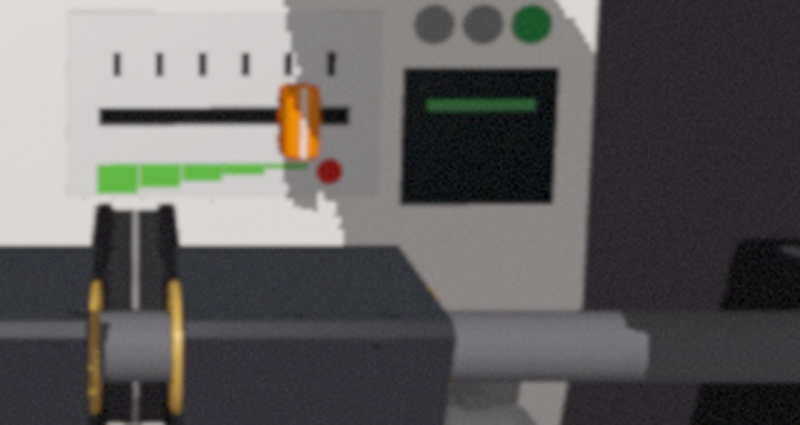

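Run:
```python
from h import *
p=dict(np.load('pics/w1b.npz'))
f=lambda a,b:(270+a/2.5,150+b/2.5)
for n,a,b,z in(('tick0',331,64,.063),('tick1',288.5,64,.063),('tick5',117,64,.063),('slotL',100,117,.066),('slotR',348,115,.066),('dot',329,172,.0685),('capL',279,120,.095),('capR',319,120,.095),('capfront',300,86,.092),('capback',302,158,.098),
 ('tipL',97,206,.181),('tipR',175,206,.181)):
    print(n,atz(p,*f(a,b),z).round(4))
```

```text
tick0 [0.5353 0.0729 0.063 ]
tick1 [0.5346 0.0571 0.063 ]
tick5 [ 0.5316 -0.0068  0.063 ]
slotL [ 0.5511 -0.0142  0.066 ]
slotR [0.5546 0.0791 0.066 ]
dot [0.5763 0.072  0.0685]
capL [0.5461 0.0481 0.095 ]
capR [0.5468 0.0616 0.095 ]
capfront [0.5354 0.0556 0.092 ]
capback [0.559  0.0555 0.098 ]
tipL [ 0.5375 -0.0084  0.181 ]
tipR [0.5383 0.0094 0.181 ]
```

>>> {"op": "play_rows", "data": {"motion": [{"dx": -0.001, "dy": 0.008, "dz": -0.025, "spin": 0.0, "hand": 1}, {"dx": -0.001, "dy": 0.015, "dz": -0.05, "spin": 0.0, "hand": 1}, {"dx": -0.001, "dy": 0.015, "dz": -0.075, "spin": 0.0, "hand": 1}, {"dx": -0.001, "dy": 0.015, "dz": -0.092, "spin": 0.0, "hand": 1}, {"dx": -0.001, "dy": 0.015, "dz": -0.098, "spin": 0.0, "hand": 1}, {"dx": -0.001, "dy": 0.015, "dz": -0.098, "spin": 0.0, "hand": 1}, {"dx": -0.001, "dy": 0.015, "dz": -0.098, "spin": 0.0, "hand": 1}]}}

```text
clock: 3.08
tool_pos: [0.5482, 0.0153, 0.1064]
eef_rot: [-3.136, 0.003, 3.095]
contact_force: [0.5, 0.2, -0.0]
gripper_width: 0.006
```

Run:
```python
from h import *
p=camera_params('wrist'); im=save('wrist','w2'); np.savez('pics/w2',**p)
im=im[100:300,200:520]; cv2.imwrite('pics/w2z.png',cv2.resize(im,None,fx=2.5,fy=2.5,interpolation=cv2.INTER_CUBIC)[:,:,::-1])
s=env.get_state(); print(s['tool_pos'],s['contact_force'],s['eef_rot'],s['gripper_width'])
```

```text
[0.5482218  0.01526193 0.10646372] [-0.61750543 -0.59994409 -0.66053576] [-3.13611308  0.00350404  3.09499774] 0.009057841320088987
```

View pics/w2z.png

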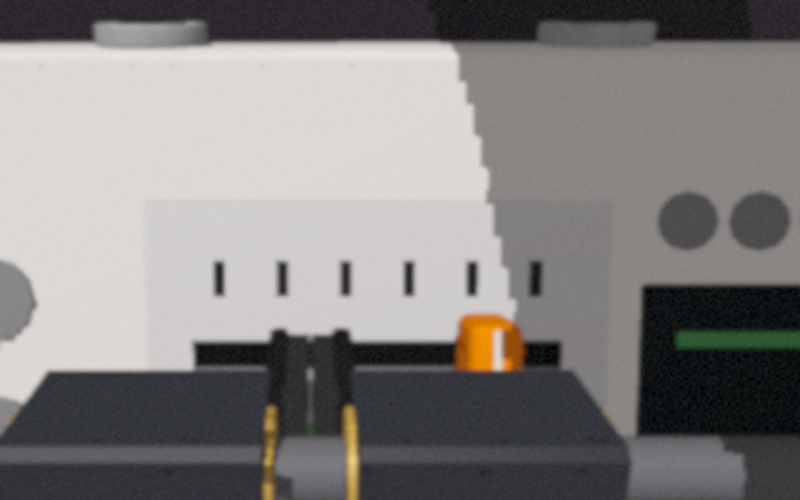

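>>> {"op": "play_rows", "data": {"motion": [{"dx": 0.0, "dy": 0.008, "dz": 0.0, "spin": 0.0, "hand": 1}, {"dx": 0.0, "dy": 0.015, "dz": 0.0, "spin": 0.0, "hand": 1}, {"dx": 0.0, "dy": 0.019, "dz": 0.0, "spin": 0.0, "hand": 1}, {"dx": 0.0, "dy": 0.022, "dz": 0.0, "spin": 0.0, "hand": 1}, {"dx": 0.0, "dy": 0.025, "dz": 0.0, "spin": 0.0, "hand": 1}, {"dx": 0.0, "dy": 0.027, "dz": 0.0, "spin": 0.0, "hand": 1}, {"dx": 0.0, "dy": 0.027, "dz": 0.0, "spin": 0.0, "hand": 1}]}}

```text
clock: 4.0
tool_pos: [0.5482, 0.0412, 0.1064]
eef_rot: [-3.135, 0.003, 3.094]
contact_force: [-0.3, -2.6, 0.9]
gripper_width: 0.01
```

>>> {"op": "play_rows", "data": {"motion": [{"dx": 0.0, "dy": 0.003, "dz": 0.0, "spin": 0.0, "hand": 1}, {"dx": 0.0, "dy": 0.005, "dz": 0.0, "spin": 0.0, "hand": 1}, {"dx": 0.0, "dy": 0.007, "dz": 0.0, "spin": 0.0, "hand": 1}, {"dx": 0.0, "dy": 0.009, "dz": 0.0, "spin": 0.0, "hand": 1}, {"dx": 0.0, "dy": 0.011, "dz": 0.0, "spin": 0.0, "hand": 1}, {"dx": 0.0, "dy": 0.011, "dz": 0.0, "spin": 0.0, "hand": 1}]}}

```text
clock: 4.75
tool_pos: [0.5481, 0.0532, 0.1064]
eef_rot: [-3.136, 0.003, 3.095]
contact_force: [0.8, 0.3, 0.0]
gripper_width: 0.005
```

Run:
```python
from h import *
p=camera_params('wrist'); im=save('wrist','w3'); np.savez('pics/w3',**p)
im=im[100:300,200:520]; cv2.imwrite('pics/w3z.png',cv2.resize(im,None,fx=2.5,fy=2.5,interpolation=cv2.INTER_CUBIC)[:,:,::-1])
s=env.get_state(); print(s['tool_pos'],s['contact_force'],s['eef_rot'],s['gripper_width'])
```

```text
[0.54808083 0.05285195 0.10638569] [0.52129397 0.4592879  0.49597588] [-3.13532174  0.0031629   3.094951  ] 0.004872365437728562
```

View pics/w3z.png

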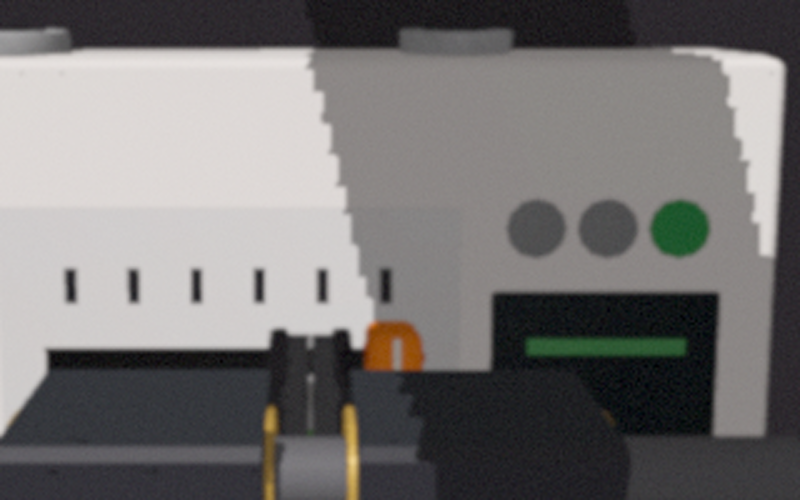

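>>> {"op": "play_rows", "data": {"motion": [{"dx": 0.0, "dy": 0.001, "dz": 0.0, "spin": 0.0, "hand": 1}, {"dx": 0.0, "dy": 0.002, "dz": 0.0, "spin": 0.0, "hand": 1}, {"dx": 0.0, "dy": 0.003, "dz": 0.0, "spin": 0.0, "hand": 1}, {"dx": 0.0, "dy": 0.004, "dz": 0.0, "spin": 0.0, "hand": 1}, {"dx": 0.0, "dy": 0.004, "dz": 0.0, "spin": 0.0, "hand": 1}]}}

```text
clock: 5.42
tool_pos: [0.5481, 0.0569, 0.1064]
eef_rot: [-3.135, 0.003, 3.095]
contact_force: [0.3, -0.2, 0.3]
gripper_width: 0.01
```

>>> {"op": "play_rows", "data": {"motion": [{"dx": 0.0, "dy": 0.001, "dz": 0.0, "spin": 0.0, "hand": 1}, {"dx": 0.0, "dy": 0.002, "dz": 0.0, "spin": 0.0, "hand": 1}, {"dx": 0.0, "dy": 0.002, "dz": 0.0, "spin": 0.0, "hand": 1}]}}

```text
clock: 5.8
tool_pos: [0.5481, 0.0575, 0.1064]
eef_rot: [-3.134, 0.003, 3.094]
contact_force: [-0.4, -4.7, 0.6]
gripper_width: 0.006
```

>>> {"op": "play_rows", "data": {"motion": [{"dx": 0.0, "dy": -0.008, "dz": 0.0, "spin": 0.0, "hand": 1}, {"dx": 0.0, "dy": -0.012, "dz": 0.02, "spin": 0.0, "hand": 1}, {"dx": 0.0, "dy": -0.012, "dz": 0.05, "spin": 0.0, "hand": 1}, {"dx": 0.0, "dy": 0.01, "dz": 0.055, "spin": 0.0, "hand": 1}, {"dx": 0.0, "dy": 0.035, "dz": 0.055, "spin": 0.0, "hand": 1}, {"dx": 0.001, "dy": 0.055, "dz": 0.055, "spin": 0.0, "hand": 1}, {"dx": 0.001, "dy": 0.058, "dz": 0.055, "spin": 0.0, "hand": 1}, {"dx": 0.001, "dy": 0.058, "dz": 0.055, "spin": 0.0, "hand": 1}]}}

```text
clock: 6.8
tool_pos: [0.549, 0.1149, 0.1612]
eef_rot: [-3.133, 0.003, 3.094]
contact_force: [-0.9, -0.2, -0.3]
gripper_width: 0.005
```

Run:
```python
from h import *
p=camera_params('wrist'); im=save('wrist','w4'); np.savez('pics/w4',**p)
im=im[100:300,130:450]; cv2.imwrite('pics/w4z.png',cv2.resize(im,None,fx=2.5,fy=2.5,interpolation=cv2.INTER_CUBIC)[:,:,::-1])
s=env.get_state(); print(s['tool_pos'],s['contact_force'],s['eef_rot'],s['gripper_width'])
```

```text
[0.54912004 0.11445797 0.16126152] [ 0.52699867 -0.95630505  0.25551387] [-3.13313410e+00  2.87899776e-03  3.09308776e+00] 0.002621331854126523
```

View pics/w4z.png

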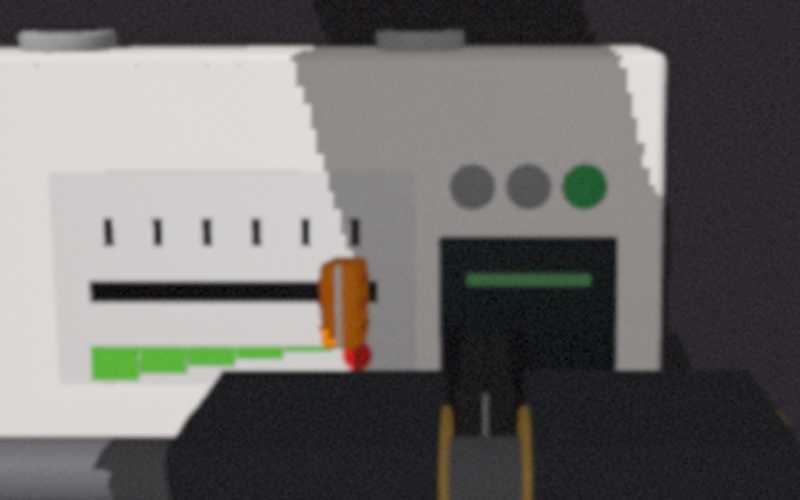

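Run:
```python
from h import *
p=dict(np.load('pics/w4.npz'))
f=lambda a,b:(130+a/2.5,100+b/2.5)
for n,a,b,z in(('tick0',355,232,.063),('tick5',109,232,.063),('capL',320,285,.095),('capR',369,285,.095)):
    print(n,atz(p,*f(a,b),z).round(4))
```

```text
tick0 [0.5352 0.073  0.063 ]
tick5 [ 0.5316 -0.0069  0.063 ]
capL [0.5414 0.0678 0.095 ]
capR [0.542  0.0818 0.095 ]
```

>>> {"op": "play_rows", "data": {"motion": [{"dx": 0.0, "dy": 0.0, "dz": -0.02, "spin": 0.0, "hand": 1}, {"dx": 0.0, "dy": 0.0, "dz": -0.04, "spin": 0.0, "hand": 1}, {"dx": 0.0, "dy": 0.0, "dz": -0.055, "spin": 0.0, "hand": 1}, {"dx": 0.0, "dy": 0.0, "dz": -0.055, "spin": 0.0, "hand": 1}, {"dx": 0.0, "dy": -0.007, "dz": -0.055, "spin": 0.0, "hand": 1}, {"dx": 0.0, "dy": -0.014, "dz": -0.055, "spin": 0.0, "hand": 1}, {"dx": 0.0, "dy": -0.018, "dz": -0.055, "spin": 0.0, "hand": 1}, {"dx": 0.0, "dy": -0.021, "dz": -0.055, "spin": 0.0, "hand": 1}, {"dx": 0.0, "dy": -0.021, "dz": -0.055, "spin": 0.0, "hand": 1}]}}

```text
clock: 7.98
tool_pos: [0.5492, 0.0932, 0.1064]
eef_rot: [-3.133, 0.003, 3.093]
contact_force: [0.3, 0.8, 0.2]
gripper_width: 0.008
```

>>> {"op": "play_rows", "data": {"motion": [{"dx": 0.0, "dy": -0.002, "dz": 0.0, "spin": 0.0, "hand": 1}, {"dx": 0.0, "dy": -0.004, "dz": 0.0, "spin": 0.0, "hand": 1}, {"dx": 0.0, "dy": -0.005, "dz": 0.0, "spin": 0.0, "hand": 1}, {"dx": 0.0, "dy": -0.005, "dz": 0.0, "spin": 0.0, "hand": 1}]}}

```text
clock: 8.48
tool_pos: [0.5492, 0.0881, 0.1063]
eef_rot: [-3.133, 0.003, 3.093]
contact_force: [1.0, 0.4, -0.2]
gripper_width: 0.004
```

>>> {"op": "play_rows", "data": {"motion": [{"dx": 0.0, "dy": -0.001, "dz": 0.0, "spin": 0.0, "hand": 1}, {"dx": 0.0, "dy": -0.001, "dz": 0.0, "spin": 0.0, "hand": 1}]}}

```text
clock: 8.72
tool_pos: [0.5492, 0.0873, 0.1063]
eef_rot: [-3.133, 0.003, 3.093]
contact_force: [0.4, -1.0, -0.0]
gripper_width: 0.004
```

>>> {"op": "play_rows", "data": {"motion": [{"dx": 0.0, "dy": -0.001, "dz": 0.0, "spin": 0.0, "hand": 1}, {"dx": 0.0, "dy": -0.001, "dz": 0.0, "spin": 0.0, "hand": 1}]}}

```text
clock: 8.98
tool_pos: [0.5492, 0.0871, 0.1064]
eef_rot: [-3.134, 0.003, 3.093]
contact_force: [-0.2, 1.4, 0.2]
gripper_width: 0.002
```

>>> {"op": "play_rows", "data": {"motion": [{"dx": 0.0, "dy": -0.002, "dz": 0.0, "spin": 0.0, "hand": 1}, {"dx": 0.0, "dy": -0.004, "dz": 0.0, "spin": 0.0, "hand": 1}, {"dx": 0.0, "dy": -0.006, "dz": 0.0, "spin": 0.0, "hand": 1}, {"dx": 0.0, "dy": -0.008, "dz": 0.0, "spin": 0.0, "hand": 1}, {"dx": 0.0, "dy": -0.01, "dz": 0.0, "spin": 0.0, "hand": 1}, {"dx": 0.0, "dy": -0.011, "dz": 0.0, "spin": 0.0, "hand": 1}, {"dx": 0.0, "dy": -0.011, "dz": 0.0, "spin": 0.0, "hand": 1}]}}

```text
clock: 9.85
tool_pos: [0.5493, 0.0755, 0.1064]
eef_rot: [-3.134, 0.003, 3.093]
contact_force: [-0.1, 0.8, -0.3]
gripper_width: 0.006
```

Run:
```python
from h import *
p=camera_params('wrist'); im=save('wrist','w5'); np.savez('pics/w5',**p)
im=im[100:300,130:450]; cv2.imwrite('pics/w5z.png',cv2.resize(im,None,fx=2.5,fy=2.5,interpolation=cv2.INTER_CUBIC)[:,:,::-1])
s=env.get_state(); print(s['tool_pos'],s['contact_force'],s['eef_rot'],s['gripper_width'])
```

```text
[0.54920399 0.07573337 0.1063839 ] [-0.82916439  0.16555103 -0.3613911 ] [-3.13407114  0.00317182  3.09280343] 0.007941550000309184
```

View pics/w5z.png

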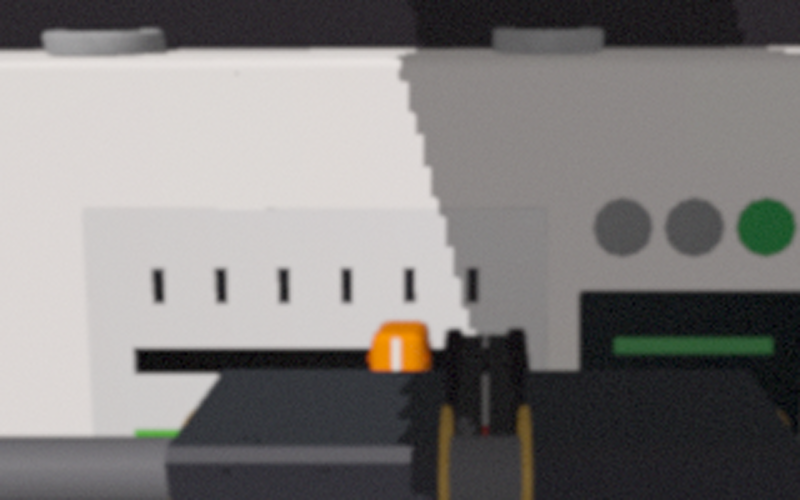

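The lever snapped into the first click: the cap is at crop x≈400, beside tick 1, with a gap to the finger. Next is the second click.

>>> {"op": "play_rows", "data": {"motion": [{"dx": 0.0, "dy": -0.003, "dz": 0.0, "spin": 0.0, "hand": 1}, {"dx": 0.0, "dy": -0.005, "dz": 0.0, "spin": 0.0, "hand": 1}, {"dx": 0.0, "dy": -0.007, "dz": 0.0, "spin": 0.0, "hand": 1}, {"dx": 0.0, "dy": -0.009, "dz": 0.0, "spin": 0.0, "hand": 1}, {"dx": 0.0, "dy": -0.011, "dz": 0.0, "spin": 0.0, "hand": 1}, {"dx": 0.0, "dy": -0.013, "dz": 0.0, "spin": 0.0, "hand": 1}, {"dx": 0.0, "dy": -0.015, "dz": 0.0, "spin": 0.0, "hand": 1}, {"dx": 0.0, "dy": -0.016, "dz": 0.0, "spin": 0.0, "hand": 1}, {"dx": 0.0, "dy": -0.016, "dz": 0.0, "spin": 0.0, "hand": 1}]}}

```text
clock: 11.02
tool_pos: [0.5493, 0.0592, 0.1064]
eef_rot: [-3.134, 0.003, 3.092]
contact_force: [-0.3, 0.7, -0.3]
gripper_width: 0.008
```

Run:
```python
from h import *
p=camera_params('wrist'); im=save('wrist','w6'); np.savez('pics/w6',**p)
im=im[100:300,130:450]; cv2.imwrite('pics/w6z.png',cv2.resize(im,None,fx=2.5,fy=2.5,interpolation=cv2.INTER_CUBIC)[:,:,::-1])
s=env.get_state(); print(s['tool_pos'],s['contact_force'],s['eef_rot'],s['gripper_width'])
```

```text
[0.54926704 0.0594293  0.10635186] [-0.17632088 -0.44435007 -0.01866677] [-3.133867    0.00324408  3.09240882] 0.006926608316225978
```

View pics/w6z.png

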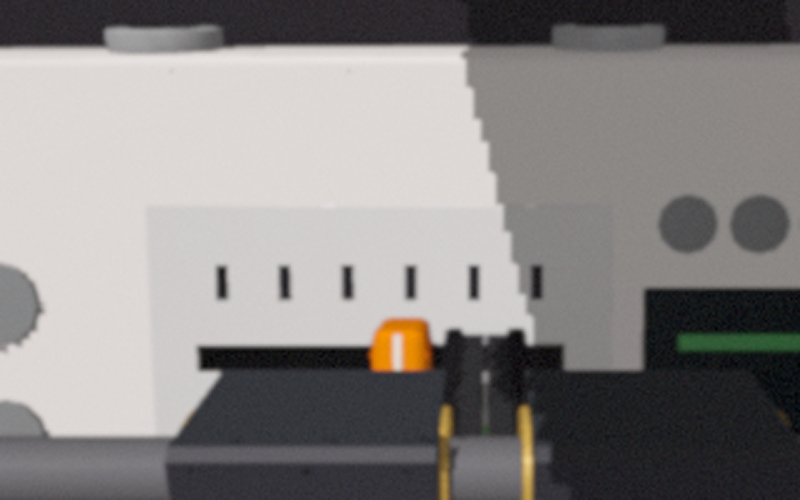

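Second click: the cap is at crop x≈400, beside tick 2. One more push of the same length follows.

>>> {"op": "play_rows", "data": {"motion": [{"dx": 0.0, "dy": -0.003, "dz": 0.0, "spin": 0.0, "hand": 1}, {"dx": 0.0, "dy": -0.005, "dz": 0.0, "spin": 0.0, "hand": 1}, {"dx": 0.0, "dy": -0.007, "dz": 0.0, "spin": 0.0, "hand": 1}, {"dx": 0.0, "dy": -0.009, "dz": 0.0, "spin": 0.0, "hand": 1}, {"dx": 0.0, "dy": -0.011, "dz": 0.0, "spin": 0.0, "hand": 1}, {"dx": 0.0, "dy": -0.013, "dz": 0.0, "spin": 0.0, "hand": 1}, {"dx": 0.0, "dy": -0.015, "dz": 0.0, "spin": 0.0, "hand": 1}, {"dx": 0.0, "dy": -0.016, "dz": 0.0, "spin": 0.0, "hand": 1}, {"dx": 0.0, "dy": -0.016, "dz": 0.0, "spin": 0.0, "hand": 1}]}}

```text
clock: 12.2
tool_pos: [0.5493, 0.0429, 0.1064]
eef_rot: [-3.134, 0.003, 3.092]
contact_force: [0.9, -0.1, 0.8]
gripper_width: 0.007
```

>>> {"op": "play_rows", "data": {"motion": [{"dx": 0.0, "dy": 0.008, "dz": 0.0, "spin": 0.0, "hand": 1}, {"dx": 0.0, "dy": 0.016, "dz": 0.005, "spin": 0.0, "hand": 1}, {"dx": 0.0, "dy": 0.025, "dz": 0.03, "spin": 0.0, "hand": 1}, {"dx": 0.0, "dy": 0.035, "dz": 0.055, "spin": 0.0, "hand": 1}, {"dx": 0.0, "dy": 0.04, "dz": 0.08, "spin": 0.0, "hand": 1}, {"dx": 0.0, "dy": 0.04, "dz": 0.1, "spin": 0.0, "hand": 1}, {"dx": 0.0, "dy": 0.04, "dz": 0.1, "spin": 0.0, "hand": 1}]}}

```text
clock: 13.08
tool_pos: [0.5504, 0.0839, 0.2083]
eef_rot: [-3.135, 0.007, 3.093]
contact_force: [0.5, 0.2, -0.5]
gripper_width: 0.006
```

Run:
```python
from h import *
p=camera_params('wrist'); im=save('wrist','w7'); np.savez('pics/w7',**p)
im=im[130:290,200:520]; cv2.imwrite('pics/w7z.png',cv2.resize(im,None,fx=2.5,fy=2.5,interpolation=cv2.INTER_CUBIC)[:,:,::-1])
s=env.get_state(); print(s['clock'],s['tool_pos'],s['contact_force'])
save('top','t7',(255,145,365,270),4.5)
```

```text
13.125 [0.54961346 0.08360615 0.20685127] [-0.23577942 -0.6765566  -0.69865275]
```

View pics/w7z.png

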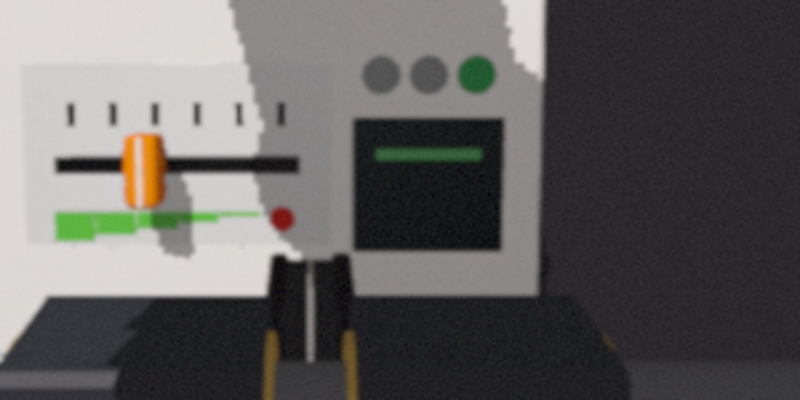

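View pics/t7.png

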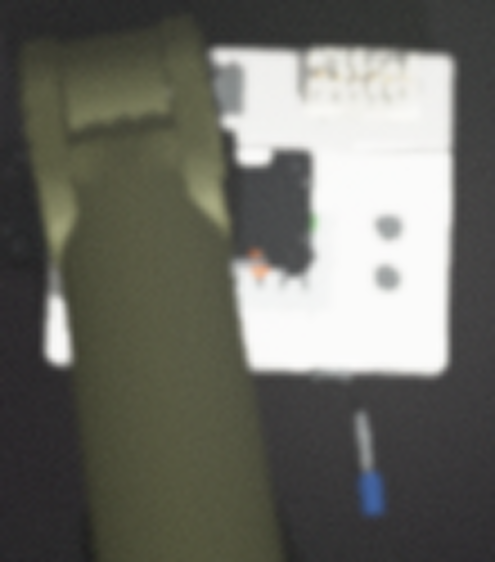

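Run:
```python
from h import *
p=dict(np.load('pics/w7.npz'))
f=lambda a,b:(200+a/2.5,130+b/2.5)
T0=atz(p,*f(281,114),.063);T5=atz(p,*f(71,114),.063)
L=atz(p,*f(122,170),.095);R=atz(p,*f(162,170),.095)
u=(T5-T0)/np.linalg.norm(T5-T0)
print(T0,T5,L,R,'travel',((L+R)/2-T0)@u, (L-T0)@u+-.006)
s=env.get_state(); print(s['clock'],s['qvel'].round(3))
env.job_done()
```

```text
[0.5353644  0.07294223 0.063     ] [ 0.53158198 -0.00700064  0.063     ] [0.54505051 0.01862898 0.095     ] [0.54569731 0.03246494 0.095     ] travel 0.04686925155290628 0.04779478228809088
13.175 [ 0.003  0.012  0.001  0.016 -0.001 -0.     0.001]
the job is handed in; nothing more can be done
```

The lever is in the third click from off, and the job is handed in at about 13 s on the robot's clock, well under the 51 s limit.

- **To off:** With the fingers closed, I pushed the lever from the first click back to off. I then pressed lightly against the off position, and about 4.7 N was felt there.
- **To third:** I lifted over the lever and pushed it the other way one click at a time, stopping each push just past the half-way point. The wrist pictures showed it in the first click, then the second. I backed off and lifted clear before looking at the third.

**Last checks:** The final wrist picture puts the lever at about 47 to 48 mm from the off tick, against 48 mm for the third click. The tool was 100 mm above its pushing height and about 60 mm to the side of the lever, with no contact force beyond sensor noise. The highest push force I read was about 5 N.

I did not fully check the other objects at the end, because the arm hid the jaw model and most of the contra-angle handpiece in the last top picture. The implant driver and bur stand were in view and had not moved. The tray, bottle, carton and cup were outside the cropped view I looked at, but the arm went nowhere near the bottle, carton or cup and only crossed near the tray well above it.

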